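Index the swing stop by one hole

ROBOT

A 6-joint arm with a two-finger parallel gripper is mounted at the origin on the work surface. World frame = base frame: x ahead of the robot, y to its left, z up, the work surface at z = 0. Lengths are in mm, angles in rad, forces in N, time in s.
With the tool pointing down it reaches from about 350 to 850 mm from the base axis. Payload 8.1 kg.
Tool frame: the origin (TCP) lies midway between the tips of the shut fingers; the grasp point (between the pads) lies 19 mm behind it; z points along the fingers, y is the line along which they close (so a half turn about z gives the same grasp; the last joint's range is limited). The gripper opens to 85 mm and grips with 20 to 120 N. Pads are 22 mm wide; open, the fingers measure 114 mm over their backs; the gripper's body (76 mm by 85 mm) begins 54 mm behind the grasp point. The pads swing forward as they close: fully open they stand 13 mm farther back than shut.
Start: joints at [-1.191, 0.13, 1.488, -0, 1.523, -0.085], TCP at [268.966, -536.342, 231.292] pointing down, gripper open.
Joint ranges: [-2.96, 2.96], [-0.89, 2.26], [0.02, 2.5], [-1.34, 4.48], [0, 2.73], [-2.66, 2.66]. Speed limits (rad/s): [2.39, 2.39, 2.79, 3.14, 3.14, 3.14].

INTERFACE

Orientations are given as [roll, pitch, yaw] about the fixed x, y, z axes, in that order (R = Rz(yaw) Ry(pitch) Rx(roll)).
In Python, from bench import r gives the robot as it stands. The module is installed in compiled form; this text tells all that it offers.
- The arm moves only by the tool play_rows, never from a script. Its argument "series" is a list of rows, each a list of 2 entries, a list of its own where there are three numbers: the shift along the world's x, y, z in units of 30 mm (1.0 is 30 mm), then the turn, a rotation vector about the world's x, y, z in units of 6 degrees (1.0 is 6 degrees). In form: [[[x, y, z], [wx, wy, wz]], ...]. A call has 1 to 10 rows; each row shifts and turns the commanded pose from where the row before left it; what a row does not reach is not made up. A row lasts 1/12 s, in which the tool goes at most 41.7 mm and 7.16 degrees, less where a joint would pass 70% of its speed; a pose out of reach is approached as far as the arm can. A call is refused whole if a number of a shift passes 1 or a number of a turn 1, either way. A call with a gripper value outside its range is refused whole. "grip" is the closure, from 0 (fully open) to 1 (shut), set as the call begins (left out, the last holds). The fingers move at their own pace and stop on an object; the grip force is fixed at half the most. Time passes only in rows, so rows that do not move let the fingers close. It gives the time, the measured TCP pose, the force, the opening and the grip force at its end, in the units of the state.
- r.get_state(): the state, without advancing time (a new reading comes with each control period).
- r.snapshot(name): name is "scene" or "top" or "wrist"; returns the picture (400x640x3 uint8, blue, green, red); there is no depth.
- r.get_calibration(name): a dict with "intrinsics" (3x3 intrinsics, pixels), "world_from_camera" (4x4, takes a point from camera to world coordinates). Camera axes: x right, y up, looking along -z (the intrinsics and any distortion apply to the point x, -y, -z); pixel columns grow to the right and rows downward; lengths in mm; the calibration is good to about 2 mm. A picture is of the moment at which its call begins: read the wrist's pose just before it. get_calibration takes no time and is no camera call; for the wrist camera it gives the pose at the moment of the call.
- r.finish_job(): hands the job in; it is judged then, once.
Trained networks look in the newest picture that a camera, given by its name, has taken for a name from the list of things; names that differ only in an ending like _2 or _b are one class to them, and where a whole thing is asked for, a point or a joint stands for the part that bears it (a point fixed in the world has none). Each returns a list of dicts, best first, with "p" (0 to 1); they miss things now and then, are a little off and sometimes report something else, mostly with a low value. They report only what shows in the picture. A call takes as long as a camera call.
- r.regions_of(camera, thing): "mask" (400x640 bool, what is visible of it) and "xy" ([column, row] in pixels, amid what is visible of it).
- r.tip_of(camera, thing): "xy" ([column, row] in pixels: a listed point, or the origin of a listed thing).
The state is a dict: "time": time; "qpos": joint angles; "qvel": joint speeds; "tau": joint torques, N m; "tool_pos": TCP position; "tool_rot": TCP orientation; "ft_force": force on the tool from outside, world axes, zero at the start; "ft_torque": the same for the moment, N m; "finger_gap": finger opening in mm; "grip_force": force on a finger pad.
Only numpy, scipy, OpenCV 4.12 (cv2) and the standard library are available. Lean on these libraries where they do the work, as an engineer would, in place of code of your own. Each camera call takes 0.05 s, during which the arm holds its last target. There are 200 camera calls.

TASK

On the welding bench, hook a fingertip under the pull ring of the swing stop's spring index pin and gently lift the pin out of its hole, swing the arm one hole towards the slotted steel box, and let the pin spring fully home in that hole. Then take the hand clear; leave everything else on the bench where it stands and do not push hard on the ring.

Things in the scene. Friction and masses are not known exactly. Their poses are not given: they have to be found in the camera images.
- stop_base: Base of the swing stop, fixed: grey foot, bare metal index quadrant on it, top 30 mm up; pivot stud 66 mm high. Origin on the bench at the pivot's axis; x level along the quadrant's middle, away from the robot; z up. Five 13.5 mm holes on a 120 mm radius at -50, -25, 0, 25, 50 degrees from x (52 mm apart). The pin starts in the middle one.
- stop_arm (a joint): Turn of the dark steel arm about the pivot, rad: 0 at the middle hole, growing counter-clockwise from above (towards the base's +y); one hole is 0.436; stops at +-0.81. Flat bar 36 mm wide, top 46 mm above the bench. Light friction (0.12 N m), stays where left; locked, with about 1 mm of play, while the pin is in a hole.
- index_pin (a joint): Lift of the upright spring pin, m: 0 home, 0.024 at its stop. It sits 12 mm deep: free of the quadrant above 0.012. Let down between holes, its round tip rides on the quadrant at 0.012 and springs into the next hole that comes under it. The lift takes about 5 N at first, 8 N at the top. Housing on the arm: 28 mm wide, top 75 mm above the bench, 120 mm from the pivot.
- ring_center (a point): Centre of the steel pull ring fixed on the pin: 140 mm from the pivot along the arm, 105 mm above the bench with the pin home. Opening 50 mm, bar 7 mm thick. The ring leans 45 degrees outwards, so its opening is square to a finger coming from the pivot's side, pointing outwards and 45 degrees down. Site axes: x level, outwards along the arm; z up. It turns with the arm and rises with the pin.
- ring_top (a point): Middle of the ring's topmost bar, the part to hook under: from the ring's centre 20 mm outwards along the arm and 20 mm up; 125 mm above the bench with the pin home. Same axes. A steeper finger, to about 35 degrees from upright, also hooks it.
- stop_face (a point): Middle of the stop block on the arm's end, 212 mm from the pivot, 52 mm above the bench; the block is 14 x 60 mm, its top 70 mm above the bench. Axes: x outwards along the arm, z up.
- weldment: The slotted box: a closed box welded of bare steel sheet, 130 x 160 x 45 mm with a 50 mm wide nose, three rectangular cut-outs in its top and weld beads along its edges, 0.95 kg. Origin at the middle of the underside of its large part. It stands to one side of the swing stop (base's +y or -y), about 270 mm from the middle line; a tray stands on the other side.
- parts_tray: Open grey tray of nuts, 130 x 170 x 40 mm, on the other side of the swing stop. Origin at the middle of its underside. To be left alone.
- bush: Steel bush, 42 mm across, 40 mm high, standing beside the pivot. Origin at the middle of its underside. To be left alone.
- square: Dark welding square, 70 x 20 x 60 mm high, standing beside the pivot. Origin at the middle of its underside. To be left alone.
- wire_brush: Wire brush with wooden handle lying beyond the arm's end. To be left alone.
- spray_can: Grey can, 60 mm across, 150 mm high, to the side beyond the quadrant. Origin at the middle of its underside. To be left alone.
- hammer: Hammer with wooden handle lying to the side beyond the quadrant. To be left alone.
- rod_cup: Dark steel cup, 64 mm across, 85 mm high, to the side beyond the quadrant. Origin at the middle of its underside. To be left alone.

How it is judged:
By the outcome, as a careful person would: the job done as asked, in the order asked, and still so for the second after the job is handed in, with the robot touching nothing.
It also fails if it takes over 48 s, if anything falls off the work surface, if the arm or the gripper's body presses on something with over 40 N, if the wrist force passes 120 N, or if a joint passes its speed limit or range.

## Working session

There is one attempt and no reset: what is moved stays moved. The work goes in short steps, Python scripts to look and compute and a tool call to move; the robot and the scene stay as the last step left them, time stands still between calls to the robot, and variables do not carry over. Pictures are saved under pics/ and viewed, at most 10 in all, crops included, and the job is handed in when it is done.

Besides the shell and the picture viewer there is one more tool, called after "Request:" as name(argument=value, ...) on one line, values as JSON. play_rows: Moves the arm, as the interface text tells. Its arguments: {"type":"object","properties":{"series":{"type":"array"},"grip":{"type":"number"}},"required":["series"]}

```bash
mkdir -p pics
cat > h.py <<'E'
import numpy as np, cv2
from bench import r
def ray(cam,uv,cal=None):
    c=cal or r.get_calibration(cam);K=np.array(c["intrinsics"]);T=np.array(c["world_from_camera"])
    d=np.linalg.solve(K,[uv[0],uv[1],1.]);d=T[:3,:3]@np.array([d[0],-d[1],-d[2]])
    return T[:3,3],d/np.linalg.norm(d)
def atz(cam,uv,z):
    o,d=ray(cam,uv);return o+d*(z-o[2])/d[2]
def tri(rays):
    A=sum(np.eye(3)-np.outer(d,d) for o,d in rays);b=sum((np.eye(3)-np.outer(d,d))@o for o,d in rays)
    p=np.linalg.solve(A,b);return p,[round(float(np.linalg.norm(np.cross(p-o,d))),1) for o,d in rays]
def proj(cam,p):
    c=r.get_calibration(cam);T=np.linalg.inv(np.array(c["world_from_camera"]));q=T[:3,:3]@p+T[:3,3]
    v=np.array(c["intrinsics"])@[q[0],-q[1],-q[2]];return v[:2]/v[2]
E
python3 - <<'E'
from h import *
np.set_printoptions(precision=1,suppress=True)
for c in("scene","top"):
    cv2.imwrite(f"pics/{c}0.png",r.snapshot(c))
for t in("ring_center","ring_top","stop_face","stop_base","weldment","parts_tray","bush","square","spray_can","rod_cup"):
    R=[]
    for c in("scene","top"):
        l=r.tip_of(c,t)
        if l: R.append(ray(c,l[0]["xy"])); print(t,c,l[0]["xy"],round(l[0]["p"],2), atz(c,l[0]["xy"],{"ring_center":105,"ring_top":125,"stop_face":52}.get(t,0)))
    if len(R)==2: print("  tri",*tri(R))
print(r.get_state()["time"],r.get_state()["tool_rot"])
E
```

```text
ring_center scene [312.6, 190.2] 0.49 [564.1  50.7 105. ]
ring_center top [307.9, 209.1] 0.65 [564.   44.3 105. ]
  tri [565.3  44.9 112.5] [1.7, 1.7]
ring_top scene [319.1, 190.4] 0.44 [586.6  44.1 125. ]
ring_top top [306.8, 199.4] 0.65 [584.1  46.3 125. ]
  tri [584.7  46.7 120.6] [0.5, 0.5]
stop_face scene [334.8, 210.7] 0.92 [630.1  49.6  52. ]
stop_face top [306.8, 179.9] 0.66 [632.5  50.4  52. ]
  tri [631.3  49.7  52.9] [1.2, 1.2]
stop_base scene [268.7, 201.7] 0.73 [431.   28.9   0. ]
stop_base top [315.3, 263.9] 0.98 [433.   27.4   0. ]
  tri [433.   27.1   3.6] [0.5, 0.5]
weldment scene [232.1, 282.5] 0.96 [ 471.8 -231.7    0. ]
weldment top [417.1, 251.7] 0.9 [ 467.8 -219.9    0. ]
  tri [ 465.2 -225.3  -18.7] [1.1, 1.1]
parts_tray scene [307.9, 137.5] 0.8 [419.6 303.7   0. ]
parts_tray top [206.4, 270.2] 0.62 [412. 292.   0.]
  tri [418.9 292.   10.1] [6.2, 6.2]
bush scene [280.1, 163.8] 0.75 [391.9 168.4   0. ]
bush top [255.8, 276.6] 0.83 [399.2 171.3   0. ]
  tri [396.1 169.1   1.5] [3.9, 3.9]
square scene [247.7, 244.8] 0.68 [ 450.4 -119.7    0. ]
square top [374.1, 255.9] 0.66 [ 455.4 -115.4    0. ]
  tri [ 452.3 -117.3   -2.4] [3.2, 3.2]
spray_can scene [369.8, 145.7] 0.75 [612.7 355.4   0. ]
spray_can top [184.0, 187.5] 0.74 [612.5 353.9   0. ]
  tri [612.8 353.6   1.6] [0.5, 0.5]
rod_cup scene [354.9, 175.1] 0.62 [616.9 225.6   0. ]
rod_cup top [239.5, 188.4] 0.87 [613.2 217.5   0. ]
  tri [615.8 218.    6.8] [3.7, 3.7]
1.1 [ 3.1 -0.   0.5]
```

View pics/scene0.png

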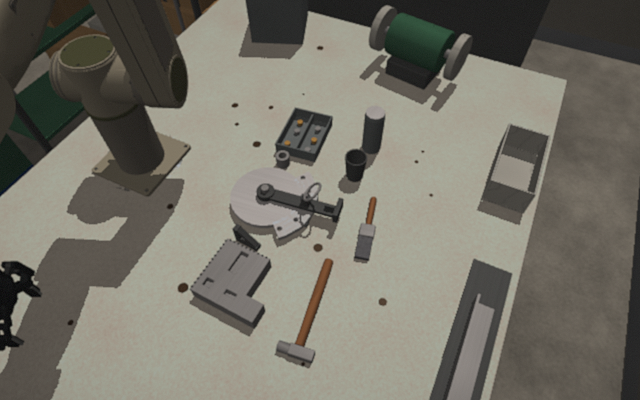

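View pics/top0.png

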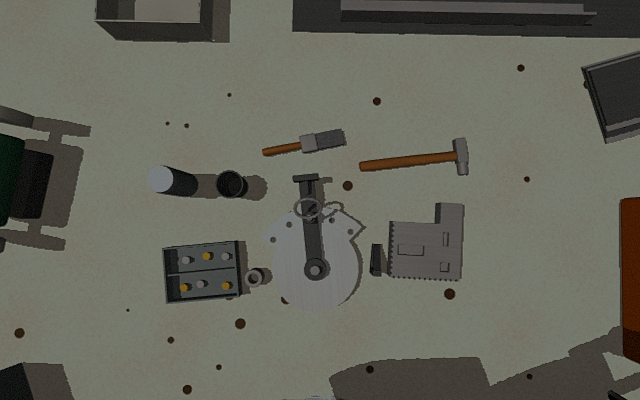

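The scene picture shows the swing stop at about (290,200), with the ring at about (312,190). In the top view the pivot is at (316,268) and the ring at (307,207). The box is at (425,245) on the -y side, so the swing goes towards -y.

Run:
```python
from h import *
from scipy.spatial.transform import Rotation as Ro
np.set_printoptions(precision=3,suppress=True)
s=r.get_state();print(s["tool_rot"],s["tool_pos"]);M=Ro.from_euler("xyz",s["tool_rot"]).as_matrix();print(M)
T=np.array(r.get_calibration("wrist")["world_from_camera"]);print("cam in tool",M.T@(T[:3,3]-s["tool_pos"]),M.T@T[:3,:3])
```

```text
[ 3.142 -0.     0.465] [ 268.968 -536.343  231.303]
[[ 0.894  0.448  0.   ]
 [ 0.448 -0.894 -0.   ]
 [ 0.     0.    -1.   ]]
cam in tool [  83.232    0.797 -141.88 ] [[ 0.     0.947  0.322]
 [ 1.    -0.    -0.   ]
 [ 0.     0.322 -0.947]]
```

Request:
play_rows(series=[[[0.32, 0.95, 0.3], [0, 0, -0.7]], [[0.32, 0.95, 0.3], [0, 0, -0.7]], [[0.32, 0.95, 0.3], [0, 0, -0.7]], [[0.32, 0.95, 0.3], [0, 0, -0.7]], [[0.32, 0.95, 0.3], [0, 0, -0.58]], [[0.32, 0.95, 0.3], [0, 0, 0]], [[0.32, 0.95, 0.3], [0, 0, 0]], [[0.32, 0.95, 0.3], [0, 0, 0]], [[0.32, 0.95, 0.3], [0, 0, 0]], [[0.32, 0.95, 0.3], [0, 0, 0]]], grip=1)

```text
time: 1.93
tool_pos: [365.1, -249.9, 321.9]
tool_rot: [3.141, -0.0, 0.111]
ft_force: [0.2, 0.1, 0.2]
finger_gap: 0.2
grip_force: 0.0
```

Request:
play_rows(series=[[[0.32, 0.95, 0], [0.08, -0.75, 0]], [[0.32, 0.95, 0], [0.08, -0.75, 0]], [[0.32, 0.95, 0], [0.08, -0.75, 0]], [[0.32, 0.95, 0], [0.08, -0.75, 0]], [[0.32, 0.95, 0], [0.08, -0.75, 0]], [[0.32, 0.95, 0], [0.08, -0.75, 0]], [[0.32, 0.95, 0], [0.08, -0.75, 0]], [[0.32, 0.95, 0], [0.08, -0.75, 0]], [[0.32, 0.95, 0], [0.08, -0.75, 0]], [[0.32, 0.95, 0], [0.08, -0.75, 0]]])

```text
time: 2.77
tool_pos: [518.3, 25.5, 328.5]
tool_rot: [-3.13, -0.748, 0.112]
ft_force: [0.5, 0.2, -0.5]
finger_gap: -0.4
grip_force: 0.0
```

```bash
cat > look.py <<'E'
from h import *
import sys
from scipy.spatial.transform import Rotation as Ro
np.set_printoptions(precision=3,suppress=True)
s=r.get_state();print(s["time"],s["tool_pos"],s["qpos"],s["ft_force"],s["finger_gap"]);print(Ro.from_euler("xyz",s["tool_rot"]).as_matrix())
cal=r.get_calibration("wrist");im=r.snapshot("wrist");cv2.imwrite(f"pics/{sys.argv[1]}.png",im)
np.save(sys.argv[1]+".npy",np.array([1]))
for t,z in(("ring_center",105),("ring_top",125),("stop_face",52),("stop_base",0)):
    l=r.tip_of("wrist",t)
    if l:
        o,d=ray("wrist",l[0]["xy"],cal);print(t,l[0]["xy"],round(l[0]["p"],2),"at z:",o+d*(z-o[2])/d[2],"ray",o,d)
E
python3 look.py w1
```

```text
2.7667 [518.267  25.544 328.49 ] [-0.212 -0.893  2.269  0.263  1.062  1.198] [ 0.47  0.15 -0.51] -0.39735916794615284
[[ 0.729  0.119  0.674]
 [ 0.082 -0.993  0.087]
 [ 0.68  -0.008 -0.733]]
ring_top [307.4, 246.0] 0.63 at z: [588.688  52.211 125.   ] ray [483.209  19.406 488.602] [ 0.278  0.086 -0.957]
stop_face [314.9, 231.3] 0.67 at z: [635.658  50.138  52.   ] ray [483.209  19.406 488.602] [ 0.329  0.066 -0.942]
```

View pics/w1.png

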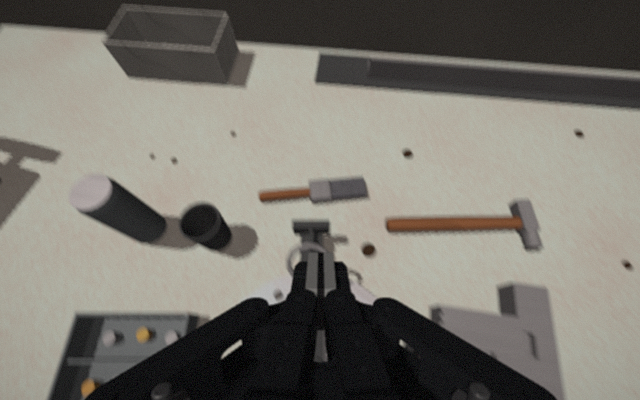

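The wrist view shows the ring partly hidden behind the fingers at about (308,255), with the stop block at (312,228). Joint 2 is at its limit, so I'll come down.

Request:
play_rows(series=[[[0.3, 0.1, -0.6], [0, 0, 0]], [[0, 0.1, -0.9], [0, 0, 0]], [[0, 0.1, -0.9], [0, 0, 0]], [[0, 0.1, -0.8], [0, 0, 0]], [[0, 0, 0], [0, 0, 0]]])

```text
time: 3.43
tool_pos: [523.7, 35.4, 225.1]
tool_rot: [-3.129, -0.734, 0.109]
ft_force: [-1.0, 0.2, -2.0]
finger_gap: -0.5
grip_force: 0.0
```

```bash
python3 look.py w2
```

```text
3.4333 [523.695  35.44  225.052] [-0.168 -0.845  2.426  0.26   0.866  1.191] [-1.021  0.235 -2.034] -0.4735258573248028
[[ 0.738  0.118  0.665]
 [ 0.081 -0.993  0.086]
 [ 0.67  -0.01  -0.742]]
ring_top [313.8, 223.2] 0.97 at z: [585.971  49.532 125.   ] ray [490.78   29.399 385.599] [ 0.342  0.072 -0.937]
stop_face [318.9, 203.6] 0.84 at z: [639.932  52.074  52.   ] ray [490.78   29.399 385.599] [ 0.407  0.062 -0.911]
```

View pics/w2.png

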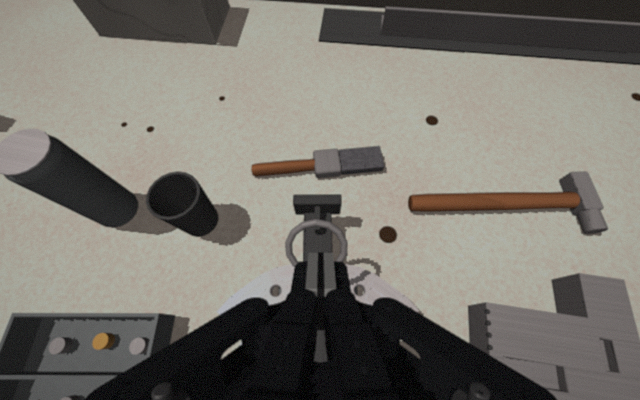

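The wrist view shows the ring clearly, centred at about (316,243). The shut fingers come in below it at (320,265), and the stop block is at (318,203).

Run:
```python
from h import *
np.set_printoptions(precision=1,suppress=True)
R=[ray("wrist",(316.5,243)),ray("top",(307.3,208.5))]
print("wrist ring@105",(lambda o,d:o+d*(105-o[2])/d[2])(*R[0]),tri(R))
print("stud top",atz("top",(316,269),66))
print("block wrist top z70",atz("wrist",(317.5,200),70),atz("top",(306,178),70))
im=r.snapshot("top")[150:310,240:390];cv2.imwrite("pics/topc.png",cv2.resize(im,None,fx=3.7,fy=3.7,interpolation=cv2.INTER_CUBIC))
print(proj("wrist",np.array([523.7,35.4,225.])))
```

```text
wrist ring@105 [580.9  46.2 105. ] (array([564.2,  43.2, 159.6]), [0.1, 0.1])
stud top [430.2  24.5  66. ]
block wrist top z70 [647.7  53.9  70. ] [635.   51.6  70. ]
[319.2 276.9]
```

View pics/topc.png

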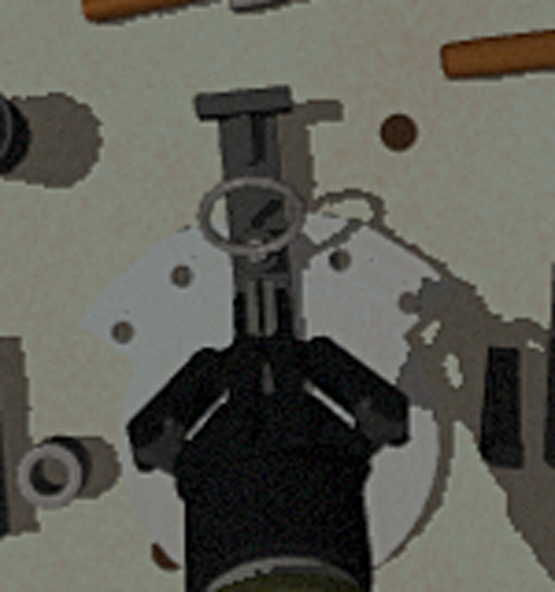

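In the crop the four free holes show at (122,332), (181,276), (340,260) and (408,302), and the ring is centred at (252,214). I'll fit the pivot and the arm's direction from the holes.

Run:
```python
from h import *
from scipy.optimize import least_squares
np.set_printoptions(precision=3,suppress=True)
H=np.array([atz("top",(240+u/3.7,150+v/3.7),30)[:2] for u,v in((122,332),(181,276),(340,260),(408,302))])
a=np.radians([50,25,-25,-50])
f=lambda p:(p[:2]+120*np.c_[np.cos(a+p[2]),np.sin(a+p[2])]-H).ravel()
s=least_squares(f,[430,27,.1]);print(s.x,s.fun);p=s.x
for A in(0,-.436):
    e=np.array([np.cos(p[2]+A),np.sin(p[2]+A)]);print(A,"ring c",p[:2]+140*e,"ring top",p[:2]+160*e,"face",p[:2]+212*e)
```

```text
[426.215  27.282   0.124] [-0.026  0.084  0.024 -0.159  0.225  0.494 -0.223 -0.419]
0 ring c [565.137  44.623] ring top [584.983  47.1  ] face [636.582  53.541]
-0.436 ring c [559.464 -15.669] ring top [578.499 -21.804] face [627.991 -37.757]
```

Request:
play_rows(series=[[[0.1, 0.05, -0.7], [0, 0, 0]], [[0.1, 0.05, -0.7], [0, 0, 0]], [[0.1, 0.05, -0.7], [0, 0, 0]], [[0, 0, -0.65], [0, 0, 0]], [[0, 0, 0], [0, 0, 0]]])

```text
time: 4.15
tool_pos: [535.8, 41.0, 148.1]
tool_rot: [-3.131, -0.741, 0.113]
ft_force: [-0.9, -0.0, -0.9]
finger_gap: -0.0
grip_force: 0.0
```

```bash
python3 look.py w3
```

```text
4.15 [535.848  41.022 148.148] [-0.144 -0.704  2.497  0.306  0.649  1.132] [-0.936 -0.041 -0.882] -0.03931018091157117
[[ 0.733  0.12   0.669]
 [ 0.083 -0.993  0.087]
 [ 0.675 -0.008 -0.738]]
ring_top [317.3, 202.1] 0.96 at z: [586.371  48.862 125.   ] ray [501.899  35.014 308.481] [ 0.417  0.068 -0.906]
stop_face [321.1, 184.7] 0.83 at z: [639.812  52.962  52.   ] ray [501.899  35.014 308.481] [ 0.473  0.062 -0.879]
```

View pics/w3.png

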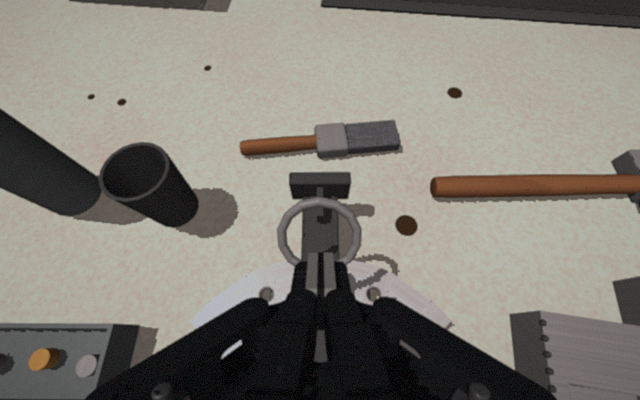

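The wrist view shows the fingers about to enter the ring, which is centred at (319,235). Joint 3 is at its limit, so I'll fit a quick kinematic model and choose a reachable tilt.

```bash
cat > kin.py <<'E'
import numpy as np
from scipy.optimize import least_squares
from scipy.spatial.transform import Rotation as Ro
np.set_printoptions(precision=3,suppress=True)
Q=np.array([[-1.191,.13,1.488,0,1.523,-.085],[-0.212,-0.893,2.269,0.263,1.062,1.198],[-0.168,-0.845,2.426,0.26,0.866,1.191],[-0.144,-0.704,2.497,0.306,0.649,1.132]])
P=np.array([[268.97,-536.34,231.3],[518.267,25.544,328.49],[523.695,35.44,225.052],[535.848,41.022,148.148]])
Z=np.array([[0,0,-1],[.674,.087,-.733],[.665,.086,-.742],[.669,.087,-.738]])
def fk(q,k):
    a1,d1,a2,a3,a4,L,lat,sg=k[:8]
    u=lambda t:np.array([np.sin(t),0,np.cos(t)])
    f=q[1]+q[2]
    w=np.array([a1,0,d1])+a2*u(q[1])+a3*u(f-np.pi/2)+a4*u(f)+np.array([0,lat,0])
    R=Ro.from_euler("z",q[0])*Ro.from_euler("y",f)*Ro.from_euler("z",np.sign(sg)*q[3])*Ro.from_euler("y",q[4])
    z=R.apply([0,0,1]);return Ro.from_euler("z",q[0]).apply(w)+L*z,z
def fit():
    best=None
    for sg in(1,-1):
        f=lambda k:np.concatenate([fk(q,np.r_[k,sg])[0]-p for q,p in zip(Q,P)])
        s=least_squares(f,[50,350,400,50,400,250,50]);
        k=np.r_[s.x,sg];ez=max(np.abs(fk(q,k)[1]-z).max() for q,z in zip(Q,Z))
        print(sg,s.x,np.abs(s.fun).max(),"zerr",ez)
        if best is None or ez<best[0]:best=(ez,k)
    return best[1]
def ik(p,z,k,q0):
    s=least_squares(lambda q:np.r_[(fk(np.r_[q,0],k)[0]-p)/100,(fk(np.r_[q,0],k)[1]-z)],q0[:5]);return s.x,s.cost
if __name__=="__main__":
    k=fit()
    for tilt in(42,38,35,32):
        for nm,az,c,ext,up in(("in",.124,[565.1,44.6,105],25,0),("lift",.124,[565.1,44.6,105],25,35),("swing",-.312,[559.5,-15.7,105],25,35),("swing half yaw",-.16,[559.5,-15.7,105],25,35),("out",-.312,[559.5,-15.7,105],-45,0)):
            t=np.radians(tilt);z=np.array([np.sin(t)*np.cos(az),np.sin(t)*np.sin(az),-np.cos(t)])
            print(tilt,nm,*ik(np.array(c)+ext*z+[0,0,up],z,k,Q[3]))
E
python3 kin.py
```

```text
1 [  0.141 318.503 369.283 -61.857 553.088 365.37   50.99 ] 0.3072785916460532 zerr 0.0009365951982081011
-1 [ 215.89    -4.167 -154.905  112.86   391.919 -313.643   58.813] 18.818775347879125 zerr 0.44387194625457194
42 in [-0.102 -0.357  2.4    0.39   0.406] 4.187381319947265e-24
42 lift [-0.102 -0.438  2.383  0.32   0.497] 8.965065016166153e-28
42 swing [ 0.009 -0.408  2.363 -0.438  0.522] 2.2006867525722297e-28
42 swing half yaw [-0.091 -0.455  2.395 -0.101  0.472] 5.6442052872342225e-21
42 out [ 0.059 -0.618  2.464 -0.418  0.641] 1.580754610844049e-30
38 in [-0.091 -0.325  2.344  0.284  0.488] 9.671594150448509e-24
38 lift [-0.091 -0.398  2.324  0.243  0.576] 2.6108126755559372e-25
38 swing [-0.007 -0.376  2.309 -0.337  0.595] 3.4505866841087554e-30
38 swing half yaw [-0.095 -0.415  2.337 -0.076  0.559] 1.1079818105522727e-21
38 out [ 0.034 -0.565  2.396 -0.328  0.704] 4.340509915752312e-30
35 in [-0.083 -0.297  2.3    0.227  0.549] 1.2264266623198966e-22
35 lift [-0.083 -0.364  2.279  0.199  0.636] 3.6290629791443015e-24
35 swing [-0.018 -0.349  2.267 -0.278  0.651] 3.235562306570556e-32
35 swing half yaw [-0.097 -0.382  2.292 -0.062  0.623] 2.443043327322121e-23
35 out [ 0.017 -0.522  2.344 -0.274  0.753] 1.2166002699973762e-29
32 in [-0.075 -0.266  2.255  0.183  0.611] 1.284621726007262e-21
32 lift [-0.075 -0.329  2.233  0.164  0.695] 1.600461540890124e-23
32 swing [-0.029 -0.318  2.225 -0.229  0.708] 4.0657915706994244e-30
32 swing half yaw [-0.1   -0.346  2.246 -0.05   0.685] 6.889391488320516e-24
32 out [ 0.    -0.476  2.291 -0.228  0.803] 6.953059461663259e-30
```

Request:
play_rows(series=[[[-0.02, 0, -0.06], [-0.05, 0.37, 0]], [[-0.02, 0, -0.06], [-0.04, 0.36, 0]], [[0.25, 0.03, -0.33], [0, 0, 0]], [[0.25, 0.03, -0.33], [0, 0, 0]], [[0, 0, 0], [0, 0, 0]], [[0, 0, 0], [0, 0, 0]]])

```text
time: 4.9
tool_pos: [549.6, 42.9, 126.2]
tool_rot: [-3.132, -0.665, 0.114]
ft_force: [-0.4, -0.6, -0.0]
finger_gap: -0.1
grip_force: 0.0
```

Request:
play_rows(series=[[[0.2, 0.02, -0.27], [0, 0, 0]], [[0.2, 0.02, -0.27], [0, 0, 0]], [[0.2, 0.03, -0.27], [0, 0, 0]], [[0.2, 0.03, -0.27], [0, 0, 0]], [[0.2, 0.02, -0.27], [0, 0, 0]], [[0, 0, 0], [0, 0, 0]], [[0, 0, 0], [0, 0, 0]]])

```text
time: 5.48
tool_pos: [579.6, 46.5, 86.1]
tool_rot: [-3.132, -0.665, 0.114]
ft_force: [-0.9, 0.1, -0.7]
finger_gap: -0.1
grip_force: 0.0
```

```bash
python3 look.py w4
```

```text
5.4833 [579.633  46.465  86.069] [-0.095 -0.33   2.347  0.296  0.49   1.142] [-0.934  0.11  -0.673] -0.05297237081178994
[[ 0.782  0.119  0.612]
 [ 0.089 -0.993  0.08 ]
 [ 0.617 -0.008 -0.787]]
ring_top [313.8, 238.1] 0.82 at z: [586.758  49.326 125.   ] ray [557.819  41.994 248.599] [ 0.228  0.058 -0.972]
stop_face [318.4, 192.6] 0.66 at z: [638.61   54.662  52.   ] ray [557.819  41.994 248.599] [ 0.379  0.059 -0.923]
```

View pics/w4.png

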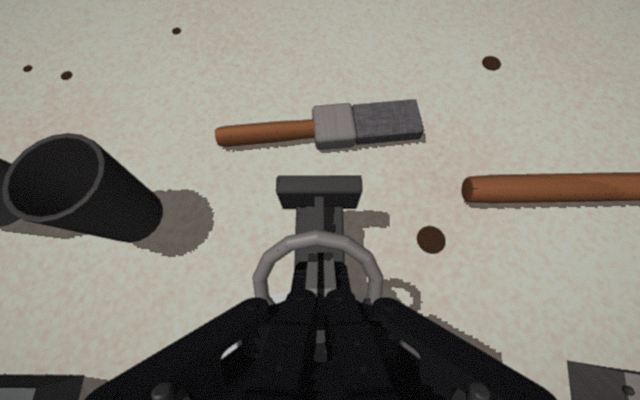

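The finger is through the ring: the ring's top bar shows at (318,238), above the fingertips at (320,268). Now I'll lift in steps.

Request:
play_rows(series=[[[0, 0, 0.15], [0, 0, 0]], [[0, 0, 0.15], [0, 0, 0]], [[0, 0, 0.1], [0, 0, 0]], [[0, 0, 0], [0, 0, 0]], [[0, 0, 0], [0, 0, 0]]])

```text
time: 6.15
tool_pos: [580.2, 46.4, 98.4]
tool_rot: [-3.132, -0.667, 0.114]
ft_force: [-0.3, -0.1, -0.5]
finger_gap: 0.3
grip_force: 0.0
```

Request:
play_rows(series=[[[0, 0, 0.08], [0, 0, 0]], [[0, 0, 0.08], [0, 0, 0]], [[0, 0, 0], [0, 0, 0]], [[0, 0, 0], [0, 0, 0]]])

```text
time: 6.48
tool_pos: [580.0, 46.4, 102.6]
tool_rot: [-3.132, -0.666, 0.114]
ft_force: [0.2, -0.3, 0.4]
finger_gap: 0.3
grip_force: 0.0
```

Request:
play_rows(series=[[[0, 0, 0.08], [0, 0, 0]], [[0, 0, 0.08], [0, 0, 0]], [[0, 0, 0], [0, 0, 0]], [[0, 0, 0], [0, 0, 0]]])

```text
time: 6.82
tool_pos: [580.0, 46.5, 107.5]
tool_rot: [-3.132, -0.666, 0.114]
ft_force: [1.1, 0.2, 0.2]
finger_gap: 0.0
grip_force: 0.0
```

There is no contact yet, and the straight lift draws the tip back out of the ring. I'll go deeper along the finger, then lift on.

Request:
play_rows(series=[[[0.17, 0.02, -0.21], [0, 0, 0]], [[0.16, 0.02, -0.21], [0, 0, 0]], [[0, 0, 0.1], [0, 0, 0]], [[0, 0, 0.1], [0, 0, 0]], [[0, 0, 0], [0, 0, 0]], [[0, 0, 0], [0, 0, 0]]])

```text
time: 7.32
tool_pos: [588.6, 47.9, 99.6]
tool_rot: [-3.131, -0.663, 0.114]
ft_force: [-2.9, 1.1, -4.3]
finger_gap: 0.3
grip_force: 2.7
```

Request:
play_rows(series=[[[0, 0, 0.08], [0, 0, 0]], [[0, 0, 0.08], [0, 0, 0]], [[0, 0, 0], [0, 0, 0]], [[0, 0, 0], [0, 0, 0]]])

```text
time: 7.65
tool_pos: [588.7, 47.8, 104.5]
tool_rot: [-3.132, -0.663, 0.114]
ft_force: [-5.7, 1.0, -6.1]
finger_gap: 0.1
grip_force: 4.0
```

Request:
play_rows(series=[[[0, 0, 0.09], [0, 0, 0]], [[0, 0, 0.09], [0, 0, 0]], [[0, 0, 0.09], [0, 0, 0]], [[0, 0, 0.09], [0, 0, 0]], [[0, 0, 0], [0, 0, 0]], [[0, 0, 0], [0, 0, 0]]])

```text
time: 8.15
tool_pos: [588.7, 47.8, 115.3]
tool_rot: [-3.132, -0.663, 0.114]
ft_force: [-6.3, -0.6, -6.8]
finger_gap: 0.0
grip_force: 4.6
```

```bash
python3 look.py w5
python3 - <<'E'
from h import *
for c in("scene","top"):
    r.snapshot(c)
    for t in("ring_top","ring_center"):
        l=r.tip_of(c,t); print(c,t,l[0] if l else None)
rs=[ray(c,r.tip_of(c,"ring_top")[0]["xy"]) for c in("scene","top")]
print(tri(rs))
E
```

```text
8.15 [588.715  47.784 115.344] [-0.089 -0.357  2.305  0.256  0.557  1.191] [-6.288 -0.624 -6.849] 0.020903544176666143
[[ 0.783  0.12   0.61 ]
 [ 0.089 -0.993  0.08 ]
 [ 0.616 -0.008 -0.788]]
ring_top [314.6, 263.5] 0.79 at z: [589.086  50.189 125.   ] ray [567.249  43.305 277.946] [ 0.141  0.045 -0.989]
stop_face [319.2, 213.8] 0.85 at z: [640.711  54.865  52.   ] ray [567.249  43.305 277.946] [ 0.309  0.049 -0.95 ]
scene ring_top {'xy': [319.3, 187.0], 'p': 0.49}
scene ring_center {'xy': [310.6, 187.2], 'p': 0.42}
top ring_top {'xy': [307.9, 199.5], 'p': 0.6}
top ring_center {'xy': [307.6, 211.5], 'p': 0.52}
(array([585.00250053,  44.4542595 , 137.71258711]), [2.0, 2.0])
```

Request:
play_rows(series=[[[0, 0, 0.07], [0, 0, 0]], [[0.02, -0.2, 0], [0, 0, -0.35]], [[0.015, -0.2, 0], [0, 0, -0.35]], [[0.005, -0.2, 0], [0, 0, -0.35]], [[0, -0.2, 0], [0, 0, -0.35]], [[-0.008, -0.2, 0], [0, 0, -0.35]], [[0, 0, 0], [0, 0, 0]], [[0, 0, 0], [0, 0, 0]]])

```text
time: 9.47
tool_pos: [589.4, 17.8, 117.1]
tool_rot: [-3.132, -0.662, -0.07]
ft_force: [-7.7, -0.8, -7.6]
finger_gap: -0.2
grip_force: 5.0
```

```bash
cat > ang.py <<'E'
from h import *
pv=np.array([426.2,27.3])
s=r.get_state();p=s["tool_pos"];print("tcp",p,"az",np.arctan2(p[1]-pv[1],p[0]-pv[0]),"rel r",np.hypot(*(np.array(p[:2])-pv)),"F",s["ft_force"],"q",np.round(s["qpos"],2))
for c in("top","wrist"):
    r.snapshot(c)
    for t,z in(("stop_face",52),("ring_top",125)):
        l=r.tip_of(c,t)
        if l:
            q=atz(c,l[0]["xy"],z);print(c,t,round(l[0]["p"],2),q,"arm rel",round(float(np.arctan2(q[1]-pv[1],q[0]-pv[0])-.124),3))
E
python3 ang.py
```

```text
tcp [589.44893299  17.75032075 117.06810034] az -0.05843106271607395 rel r 163.52801135394054 F [-7.69233707 -0.8107549  -7.64397597] q [-0.06 -0.36  2.3   0.    0.54  1.58]
top stop_face 0.78 [634.19334169  12.52279263  52.        ] arm rel -0.195
top ring_top 0.69 [581.04528867  18.7894182  125.        ] arm rel -0.179
wrist stop_face 0.66 [640.86538109  12.81213765  52.        ] arm rel -0.191
wrist ring_top 0.57 [591.70508324  19.06854528 125.        ] arm rel -0.174
```

Request:
play_rows(series=[[[-0.015, -0.196, 0], [0, 0, -0.34]], [[-0.022, -0.195, 0], [0, 0, -0.34]], [[-0.029, -0.195, 0], [0, 0, -0.34]], [[-0.036, -0.193, 0], [0, 0, -0.34]], [[-0.043, -0.192, 0], [0, 0, -0.34]], [[-0.05, -0.19, 0], [0, 0, -0.34]], [[-0.057, -0.188, 0], [0, 0, -0.34]], [[0, 0, 0], [0, 0, 0]], [[0, 0, 0], [0, 0, 0]]])

```text
time: 10.52
tool_pos: [581.5, -22.5, 116.5]
tool_rot: [-3.132, -0.662, -0.32]
ft_force: [-9.2, 2.8, -7.9]
finger_gap: -0.1
grip_force: 5.9
```

```bash
python3 ang.py
```

```text
tcp [581.47508522 -22.50023833 116.54149942] az -0.3103583401591188 rel r 163.06567949584783 F [-9.23897776  2.75724677 -7.92251947] q [-0.02 -0.35  2.29 -0.32  0.58  2.09]
top stop_face 0.61 [628.75281302 -37.78630553  52.        ] arm rel -0.435
top ring_top 0.65 [460.81397126 -95.01267339 125.        ] arm rel -1.419
wrist stop_face 0.84 [629.80927784 -41.42491807  52.        ] arm rel -0.45
wrist ring_top 0.86 [581.37825315 -21.60684626 125.        ] arm rel -0.429
```

Request:
play_rows(series=[[[0, 0, -0.1], [0, 0, 0]], [[0, 0, -0.1], [0, 0, 0]], [[0, 0, -0.1], [0, 0, 0]], [[0, 0, 0], [0, 0, 0]], [[0, 0, 0], [0, 0, 0]]])

```text
time: 11.23
tool_pos: [581.6, -22.5, 107.6]
tool_rot: [-3.132, -0.662, -0.32]
ft_force: [-9.6, 3.4, -6.5]
finger_gap: -0.0
grip_force: 6.0
```

Request:
play_rows(series=[[[0, 0, -0.1], [0, 0, 0]], [[0, 0, -0.1], [0, 0, 0]], [[0, 0, -0.06], [0, 0, 0]], [[0, 0, 0], [0, 0, 0]], [[0, 0, 0], [0, 0, 0]]])

```text
time: 11.65
tool_pos: [581.6, -22.5, 100.0]
tool_rot: [-3.132, -0.662, -0.32]
ft_force: [-10.5, 3.8, -6.2]
finger_gap: -0.1
grip_force: 6.1
```

Request:
play_rows(series=[[[0, 0, -0.1], [0, 0, 0]], [[0, 0, -0.1], [0, 0, 0]], [[0, 0, -0.06], [0, 0, 0]], [[0, 0, 0], [0, 0, 0]], [[0, 0, 0], [0, 0, 0]]])

```text
time: 12.07
tool_pos: [583.9, -22.6, 94.9]
tool_rot: [-3.13, -0.667, -0.32]
ft_force: [-3.7, 2.5, -2.7]
finger_gap: -0.4
grip_force: 2.8
```

```bash
python3 ang.py;  python3 - <<'E'
from h import *
r.snapshot("scene");r.snapshot("top")
for t in("ring_top","ring_center","stop_face"):
    a=[r.tip_of(c,t) for c in("scene","top")]
    if all(a): print(t,tri([ray(c,x[0]["xy"]) for c,x in zip(("scene","top"),a)]))
E
```

```text
tcp [583.94159709 -22.58949526  94.94683661] az -0.30631899252219436 rel r 165.44296053161062 F [-3.7200892   2.45514719 -2.71001866] q [-0.02 -0.3   2.3  -0.36  0.52  2.13]
top stop_face 0.95 [627.01294577 -32.26868488  52.        ] arm rel -0.412
top ring_top 0.67 [577.46800169 -21.55343857 125.        ] arm rel -0.436
wrist stop_face 0.87 [629.52249597 -39.53653272  52.        ] arm rel -0.442
wrist ring_top 0.75 [582.55467079 -20.61197587 125.        ] arm rel -0.421
ring_top (array([574.53775776, -19.51104639, 108.23275927]), [2.0, 2.0])
ring_center (array([553.16618121, 158.79860344, -57.07594659]), [96.7, 96.7])
stop_face (array([629.50701748, -43.13525537,  62.40810685]), [1.1, 1.1])
```

Request:
play_rows(series=[[[-0.05, 0.015, -0.1], [0, 0, 0]], [[-0.05, 0.015, -0.1], [0, 0, 0]], [[-0.05, 0.02, -0.08], [0, 0, 0]], [[0, 0, 0], [0, 0, 0]], [[0, 0, 0], [0, 0, 0]]])

```text
time: 13.18
tool_pos: [578.3, -21.3, 84.9]
tool_rot: [-3.132, -0.665, -0.319]
ft_force: [-0.5, -1.1, -0.1]
finger_gap: -0.0
grip_force: 0.0
```

```bash
python3 ang.py
```

```text
tcp [578.34681518 -21.29911909  84.87486593] az -0.30917901770717543 rel r 159.7201544729694 F [-0.45966063 -1.13642116 -0.09844435] q [-0.01 -0.29  2.32 -0.38  0.5   2.15]
top stop_face 0.74 [628.91178276 -34.3142662   52.        ] arm rel -0.419
top ring_top 0.5 [582.83892635 -26.08815613 125.        ] arm rel -0.452
wrist stop_face 0.66 [628.53248864 -38.74087262  52.        ] arm rel -0.439
wrist ring_top 0.86 [580.8458241  -21.34864037 125.        ] arm rel -0.429
```

View pics/w5.png

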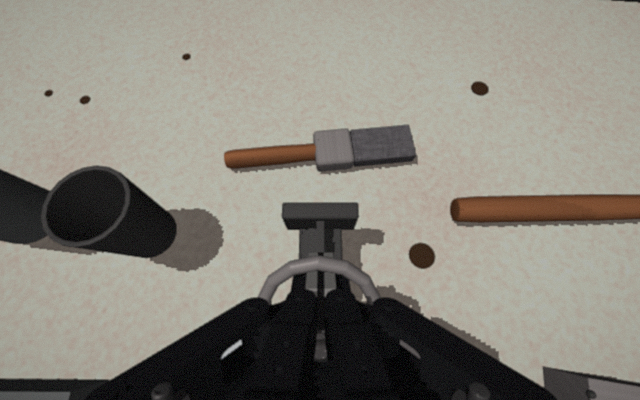

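That picture is from before the swing and shows the ring hooked at (320,265). The finger is now free of load, so I'll withdraw along its axis.

Request:
play_rows(series=[[[-0.2, 0.065, 0.26], [0, 0, 0]], [[-0.2, 0.065, 0.26], [0, 0, 0]], [[-0.2, 0.065, 0.26], [0, 0, 0]], [[-0.2, 0.065, 0.26], [0, 0, 0]], [[-0.2, 0.065, 0.26], [0, 0, 0]], [[-0.2, 0.065, 0.26], [0, 0, 0]], [[-0.2, 0.065, 0.26], [0, 0, 0]], [[0, 0, 0.4], [0, 0, 0]], [[0, 0, 0.5], [0, 0, 0]], [[0, 0, 0], [0, 0, 0]]])

```text
time: 14.32
tool_pos: [538.5, -7.5, 171.1]
tool_rot: [-3.13, -0.671, -0.32]
ft_force: [0.9, 0.4, 0.8]
finger_gap: -0.1
grip_force: 0.0
```

```bash
python3 look.py w6; python3 ang.py
python3 - <<'E'
from h import *
r.snapshot("scene");r.snapshot("top")
a=[r.tip_of(c,"ring_top") for c in("scene","top","wrist")]
print(tri([ray(c,x[0]["xy"]) for c,x in zip(("scene","top","wrist"),a) if x]))
E
```

```text
14.3167 [538.471  -7.53  171.071] [ 0.026 -0.599  2.362 -0.295  0.756  2.063] [0.873 0.39  0.78 ] -0.050629400261290175
[[ 0.744 -0.307  0.594]
 [-0.246 -0.952 -0.184]
 [ 0.622 -0.009 -0.783]]
ring_top [318.7, 216.2] 0.72 at z: [582.203 -20.195 125.   ] ray [516.101  -2.11  333.483] [ 0.301 -0.082 -0.95 ]
stop_face [324.7, 190.9] 0.6 at z: [630.489 -41.331  52.   ] ray [516.101  -2.11  333.483] [ 0.373 -0.128 -0.919]
stop_base [524.4, 282.9] 0.65 at z: [ 474.616 -227.41     0.   ] ray [516.101  -2.11  333.483] [-0.103 -0.557 -0.824]
tcp [535.99189309  -7.73431656 165.36270736] az -0.3088840449233531 rel r 115.24609808690929 F [-0.06737691  0.01375728  0.37835032] q [ 0.03 -0.59  2.37 -0.3   0.75  2.06]
top stop_face 0.75 [632.95696473 -39.09578609  52.        ] arm rel -0.435
top ring_top 0.51 [571.03636727 -26.52387593 125.        ] arm rel -0.48
wrist stop_face 0.66 [632.02326147 -40.88697034  52.        ] arm rel -0.444
wrist ring_top 0.82 [582.0059365  -21.38565518 125.        ] arm rel -0.427
(array([578.65802895, -19.38262211, 131.57712408]), [1.6, 3.2, 2.1])
```

View pics/w6.png

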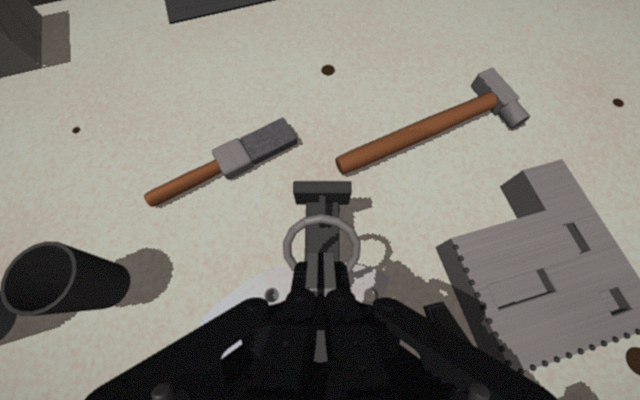

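The wrist view shows the finger clear of the ring at (321,250), and the arm turned towards the box. I'll move the hand away for a clear check.

Request:
play_rows(series=[[[0, 0, 0.8], [0, 0.5, 0]], [[0, 0, 0.8], [0, 0.5, 0]], [[0, 0, 0.8], [0, 0.5, 0]], [[0, 0.7, 0.3], [0, 0.5, 0]], [[-0.2, 0.8, 0], [0, 0.4, 0]], [[-0.3, 0.8, 0], [0, 0.4, 0]], [[-0.3, 0.8, 0], [0, 0, 0]], [[-0.3, 0.8, 0], [0, 0, 0]], [[-0.3, 0.8, 0], [0, 0, 0]], [[0, 0, 0], [0, 0, 0]]])

```text
time: 15.95
tool_pos: [493.6, 136.9, 247.8]
tool_rot: [3.055, -0.384, -0.267]
ft_force: [0.5, -0.8, -1.1]
finger_gap: 0.1
grip_force: 0.0
```

Run:
```python
from h import *
np.set_printoptions(precision=1,suppress=True)
S=r.snapshot("scene");T=r.snapshot("top")
a=[S[150:260,220:370],T[150:310,240:390]]
cv2.imwrite("pics/end.png",np.hstack([cv2.resize(x,(400,580 if i else 293),interpolation=cv2.INTER_CUBIC) if i else cv2.copyMakeBorder(cv2.resize(x,(400,293),interpolation=cv2.INTER_CUBIC),0,287,0,0,cv2.BORDER_CONSTANT) for i,x in enumerate(a)]))
for t in("ring_top","ring_center","stop_face"):
    L=[r.tip_of(c,t) for c in("scene","top")]
    if all(L): print(t,tri([ray(c,x[0]["xy"]) for c,x in zip(("scene","top"),L)]),[x[0]["xy"] for x in L])
for n,dz in(("home",0),("ride",12)):
    for c in("scene","top"): print(n,c,proj(c,np.array([578.5,-21.8,125+dz])),proj(c,np.array([559.5,-15.7,105+dz])))
s=r.get_state();print(s["qpos"],s["tool_pos"],s["time"])
```

```text
ring_top (array([574.3, -23.2, 126.5]), [3.1, 3.1]) [[304.2, 207.7], [340.4, 206.0]]
ring_center (array([558.7, -20. , 107.4]), [2.1, 2.1]) [[299.2, 208.9], [338.1, 213.0]]
home scene [304.7 208.3] [299.5 208.3]
home top [339.  202.7] [335.6 211.8]
ride scene [304.5 205.6] [299.3 205.7]
ride top [339.3 202.5] [335.8 211.7]
[ 0.4 -0.4  2.  -0.3  1.3  2.3] [494.9 132.4 247.9] 16.35
```

View pics/end.png

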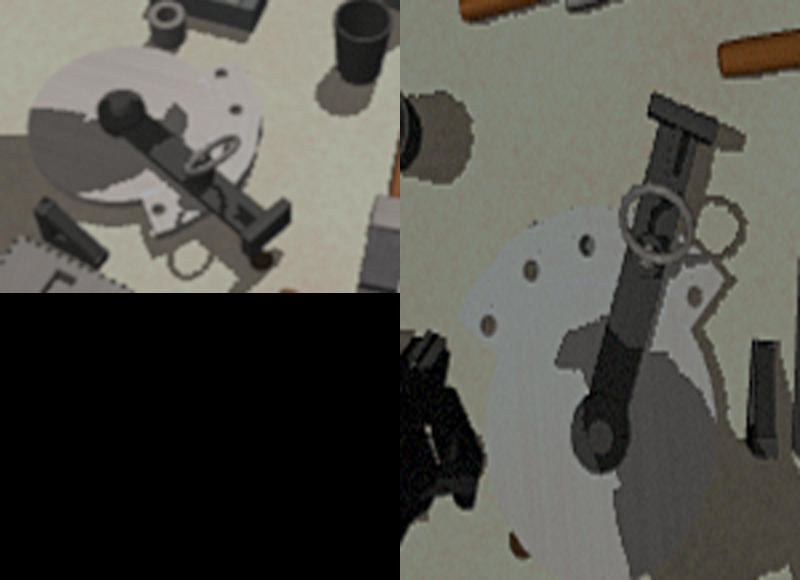

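The final picture shows three holes free on the left and one on the right, so the arm sits on the hole one step towards the box. The ring's measured height matches the pin-home prediction (scene rows 207.7 and 208.9, against 208.3 predicted for home and about 205.6 if riding), and the hand is clear.

```bash
python3 -c "
from bench import r
print(r.finish_job())"
```

```text
the job is handed in; nothing more can be done
None
```

I lifted the pin by its ring, swung the arm one hole towards the slotted box, let the pin spring home there, took the hand clear and handed the job in at about 16 s; the final camera check put the ring at its pin-home height.

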